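# Index the marking head four clicks and clamp it

## Task

The eyepiece in the chuck needs its next mark: with a fingertip against one of the dial's upright pegs, gently push the click-stop dial on top of the indexing head round clockwise (seen from above) by exactly four clicks from where it stands now, without ever going on past the fourth. Then push the clamp lever beside it clockwise all the way to its stop, leaving the dial in its fourth click. Only push: grip and lift nothing, and leave the plain stage knob and all the loose pieces as they are.

Things in the scene. Friction and masses are not known exactly. Their poses are not given: they have to be found in the camera images.
- dial_centre (a point): The dial: aluminium disc, 90 mm across, 14 mm thick, axis vertical, on the flat top (85 mm above the table) of the grey indexing head, at the end away from the chuck. It carries three upright round steel pegs, 12 mm diameter, 26 mm tall, 36 mm from the axis, 120 degrees apart. This point: on the axis, on the disc's upper face, 99 mm above the table. Dark marks every 30 degrees lie round it.
- dial (a joint): Turn of the dial in rad, growing clockwise seen from above. It rests in clicks 30 degrees apart, at whole multiples of 0.5236; starts in one of the clicks 0 to 3; stops at -0.4 and 6.6. Half-way between clicks it tips over and springs to the next by itself; getting there takes about 4 N at a peg. It stays in its click when let go.
- peg_a (a point): Centre of the top of the first dial peg (opposite to the dark line on the dial's face), 125 mm above the table; turns with the dial.
- peg_b (a point): Centre of the top of the second dial peg, 120 degrees clockwise from the first, seen from above.
- peg_c (a point): Centre of the top of the third dial peg, 240 degrees clockwise from the first, seen from above.
- clamp_pivot (a point): Clamp lever's pivot, a vertical axis on the head's top, 110 mm from the dial's axis, on the chuck's side; this point is on the axis, 99 mm above the table.
- clamp_peg (a point): Centre of the top of the upright black round finger peg (14 mm diameter, 34 mm tall, top 124 mm above the table) at the end of the flat 12 mm wide clamp lever, 45 mm from the pivot.
- clamp (a joint): Swing of the clamp lever in rad, growing clockwise seen from above: 0 open, 1.2 fully clamped against its stop; starts between 0 and 0.15. It stays where it is left; moving it takes about 1 to 2 N at the peg. It does not block the dial.
- stage_knob (a joint): Turn of the plain stage knob, rad: no part of the job, leave it alone.
- stage_knob_top (a point): Centre of the top of the stage knob: plain round black knob, 40 mm diameter, no pegs, low on the perforated plate (top 40 mm above the table).
- eyepiece_a_mid (a point): Loose eyepiece standing on the perforated plate beside the head on the robot's side: black barrel 38 mm diameter, 75 mm tall. This point: half-way up its axis.
- eyepiece_b_mid (a point): The same kind of loose eyepiece on the plate on the far side of the head; half-way up its axis.
- chuck_key: Loose steel T-handled chuck key, 90 x 50 x 12 mm, lying on the plate on the far side of the head. Origin: its underside near the middle of the shank.
- eyepiece_c: Loose eyepiece, 38 mm diameter, 75 mm tall, standing on the table to the right. Origin: centre of its foot.
- tape: Loose roll of tape, 90 mm diameter, 48 mm tall, on the table to the left. Origin: centre of its underside.
- stand: Loose white disc foot, 100 mm diameter, with a black post, 140 mm tall, on the table to the left. Origin: centre of its underside.
- brush: Loose brush lying on the table to the right. Origin: its underside, near the middle.

How it is judged:
By the outcome, as a careful person would: the job done as asked, in the order asked, and still so for the second after the job is handed in, with the robot touching nothing.
It also fails if it takes over 64 s, if anything falls off the work surface, if the arm or the gripper's body presses on something with over 40 N, if the wrist force passes 120 N, or if a joint passes its speed limit or range.

## Robot

A 7-joint arm with a two-finger parallel gripper is mounted at the origin on the work surface. World frame = base frame: x ahead of the robot, y to its left, z up, the work surface at z = 0. Lengths are in m, angles in rad, forces in N, time in s.
With the tool pointing down it reaches from about 0.425 to 0.925 m from the base axis. Payload 6.8 kg.
Tool frame: the origin (TCP) lies on the centre line of the jaws, within the pads' length; the fingertips stand 25 mm ahead of it and the grasp point (between the pads) lies 6 mm ahead of it; z points along the fingers, y is the direction in which the jaws open and shut (so a half turn about z gives the same grasp; the last joint's range is limited). The gripper opens to 85 mm and grips with 20 to 120 N. Pads are 22 mm wide; open, the fingers measure 114 mm over their backs; the gripper's body (76 mm by 85 mm) begins 54 mm behind the grasp point. The pads swing forward as they close: fully open they stand 13 mm farther back than shut.
Start: joints at [1.031, 0.477, 0.022, 1.555, -0.011, 1.109, -0.083], TCP at [0.283, -0.613, 0.256] pointing down, gripper open.
Joint ranges: [-2.96, 2.96], [-0.34, 2.1], [-1.41, 1.46], [0.24, 2.44], [-1.37, 4.51], [0.17, 1.92], [-2.96, 2.96]. Speed limits (rad/s): [2.39, 2.39, 3.14, 3.14, 3.14, 3.14, 3.14].

## Interface

Orientations are given as a unit quaternion [w, x, y, z].
In Python, from station import status, cams, order, models gives the robot as it stands.
- The arm moves only by the tool move_arm, never from a script. Its argument "steps" is one flat list of numbers, 7 for each row, row after row: the gripper's target within -1 to 1 (fully open at 1, half-way at 0, shut at -1), then the shift along the world's x, y, z in cm, then the turn, a rotation vector about the world's x, y, z in degrees. A call has 1 to 8 rows; each row shifts and turns the commanded pose from where the row before left it; what a row does not reach is not made up. A row lasts 1/10 s, in which the tool goes at most 50 mm and 8.59 degrees, less where a joint would pass 70% of its speed; a pose out of reach is approached as far as the arm can. A call with a gripper value outside its range is refused whole. The fingers move at their own pace and stop on an object; "newtons" is the grip in N (left out, the last holds). Time passes only in rows, so rows that do not move let the fingers close. It gives the time, the measured TCP pose, the force and the opening at its end, in the units of the state.
- status.get_obs(): the state, without advancing time (a new reading comes with each control period).
- cams.read_camera(name): name is "side" or "top" or "wrist"; returns a dict with "pixels" (420x560x3 uint8, red, green, blue), "mtx" (3x3 intrinsics, pixels), "T" (4x4, takes a point from camera to world coordinates); the wrist camera has in their place "T_tool_cam" (4x4, takes a point from camera to tool coordinates, whose origin is the TCP and whose axes are the flange's). Camera axes: x right, y down, z forward; pixel columns grow to the right and rows downward; lengths in m; the calibration is good to about 2 mm. A picture is of the moment at which its call begins: read the wrist's pose just before it. There is no depth.
- order.hand_in(): hands the job in, once; it reports no verdict.
Trained networks look in the newest picture that a camera, given by its name, has taken for a name from the list of things; names that differ only in an ending like _2 or _b are one class to them, and where a whole thing is asked for, a point or a joint stands for the part that bears it (a point fixed in the world has none). Each returns a list of dicts, best first, with "score" (0 to 1); they miss things now and then, are a little off and sometimes report something else, mostly with a low value. They report only what shows in the picture. A call takes as long as a camera call.
- models.silhouettes(camera, query): "region" (420x560 bool, what is visible of it) and "box" ([centre column, centre row, width, height] in pixels, round what is visible of it).
- models.place_of(camera, query): "position" ([row, column] in pixels: a listed point, or the origin of a listed thing).
The state is a dict: "t": time; "q": joint angles; "joint_vel": joint speeds; "joint_torque": joint torques, N m; "eef_pos": TCP position; "tool_rot": TCP orientation; "contact_force": force on the tool from outside, world axes, zero at the start; "torque": the same for the moment, N m; "gripper_width": opening from 0.0 (shut) to 1.0 (fully open).
Only numpy, scipy, OpenCV 4.12 (cv2) and the standard library are available. Lean on these libraries where they do the work, as an engineer would, in place of code of your own. Each camera call takes 0.05 s, during which the arm holds its last target.

## Working session

There is one attempt and no reset: what is moved stays moved. The work goes in short steps, Python scripts to look and compute and a tool call to move; the robot and the scene stay as the last step left them, time stands still between calls to the robot, and variables do not carry over. Pictures are saved under pics/ and viewed, and the job is handed in when it is done.

Besides the shell and the picture viewer there is one more tool, called after "Emit:" by a JSON object that holds its "method" and its "body". move_arm: Moves the arm, as the interface text tells. Its arguments: {"type":"object","properties":{"steps":{"type":"array"},"newtons":{"type":"number"}},"required":["steps"]}

```bash
mkdir -p pics; ls
cat > h.py <<'E'
import numpy as np,cv2
from station import status,cams,order,models
def snap(n,f):
    c=cams.read_camera(n); cv2.imwrite('pics/'+f,c['pixels'][:,:,::-1]); return c
def ray(c,rc,z):
    T=np.array(c['T']);K=np.array(c['mtx'])
    d=T[:3,:3]@np.linalg.solve(K,[rc[1],rc[0],1.]);o=T[:3,3]
    return o+d*(z-o[2])/d[2]
def proj(c,p):
    T=np.linalg.inv(np.array(c['T']));q=T[:3,:3]@np.array(p)+T[:3,3];u=np.array(c['mtx'])@q
    return u[:2]/u[2]
E
python3 - <<'E'
from h import *
o=status.get_obs();print({k:np.round(v,3) for k,v in o.items()})
Z=dict(dial_centre=.099,peg_a=.125,peg_b=.125,peg_c=.125,clamp_pivot=.099,clamp_peg=.124,stage_knob_top=.04,eyepiece_a_mid=.07)
for n in('top','side'):
    c=snap(n,n+'0.png');print(n,np.round(c['T'],3).tolist())
    for q,z in Z.items():
        print(q,[(round(r['score'],2),np.round(r['position'],1).tolist(),np.round(ray(c,r['position'],z),4).tolist()) for r in models.place_of(n,q)[:4]])
E
```

```text
pics
{'t': np.float64(0.0), 'q': array([ 1.031,  0.478,  0.022,  1.556, -0.011,  1.109, -0.083]), 'joint_vel': array([-0.001, -0.   , -0.   , -0.002,  0.001, -0.001, -0.001]), 'joint_torque': array([-1.0000e-03, -5.9645e+01,  1.6070e+00, -2.8120e+01,  1.2000e-02,
        9.0000e-03,  0.0000e+00]), 'eef_pos': array([ 0.282, -0.613,  0.255]), 'tool_rot': array([-0.001,  0.977,  0.214, -0.   ]), 'contact_force': array([ 0.261,  0.45 , -0.513]), 'torque': array([0.06 , 0.013, 0.028]), 'gripper_width': np.float64(1.0)}
top [[-0.003, -0.997, 0.072, 0.491], [-1.0, 0.002, -0.001, -0.04], [0.001, -0.072, -0.997, 1.382], [0.0, 0.0, 0.0, 1.0]]
dial_centre [(0.92, [215.9, 251.6], [0.5971, 0.0225, 0.099])]
peg_a [(0.87, [222.6, 253.4], [0.5742, 0.0156, 0.125]), (0.81, [209.4, 260.7], [0.615, -0.0069, 0.125]), (0.66, [208.0, 238.3], [0.6196, 0.0624, 0.125])]
peg_b [(0.87, [222.6, 253.4], [0.5742, 0.0156, 0.125]), (0.81, [209.4, 260.7], [0.615, -0.0069, 0.125]), (0.66, [208.0, 238.3], [0.6196, 0.0624, 0.125])]
peg_c [(0.87, [222.6, 253.4], [0.5742, 0.0156, 0.125]), (0.81, [209.4, 260.7], [0.615, -0
[... 605 characters left out ...]
78, [198.4, 266.0], [0.6216, -0.0119, 0.125]), (0.6, [211.0, 248.4], [0.6113, 0.0565, 0.125]), (0.58, [211.4, 267.9], [0.5772, 0.0188, 0.125])]
peg_b [(0.78, [198.4, 266.0], [0.6216, -0.0119, 0.125]), (0.6, [211.0, 248.4], [0.6113, 0.0565, 0.125]), (0.58, [211.4, 267.9], [0.5772, 0.0188, 0.125])]
peg_c [(0.78, [198.4, 266.0], [0.6216, -0.0119, 0.125]), (0.6, [211.0, 248.4], [0.6113, 0.0565, 0.125]), (0.58, [211.4, 267.9], [0.5772, 0.0188, 0.125])]
clamp_pivot [(0.51, [237.3, 229.8], [0.5862, 0.1365, 0.099])]
clamp_peg [(0.77, [239.3, 239.3], [0.5441, 0.137, 0.124])]
stage_knob_top [(0.76, [262.7, 162.4], [0.6739, 0.2879, 0.04])]
eyepiece_a_mid [(0.67, [249.4, 289.7], [0.4771, 0.0309, 0.07])]
```

Run:
```python
import cv2
for n,(r,c) in dict(top=(140,140),side=(130,130)).items():
    i=cv2.imread(f'pics/{n}0.png'); cv2.imwrite(f'pics/{n}0c.png',cv2.resize(i[r:r+150,c:c+200],None,fx=4,fy=4,interpolation=cv2.INTER_CUBIC))
```

```text
(no output)
```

View pics/top0.png

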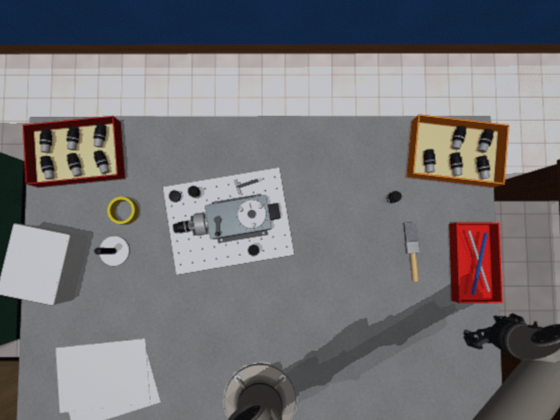

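View pics/top0c.png

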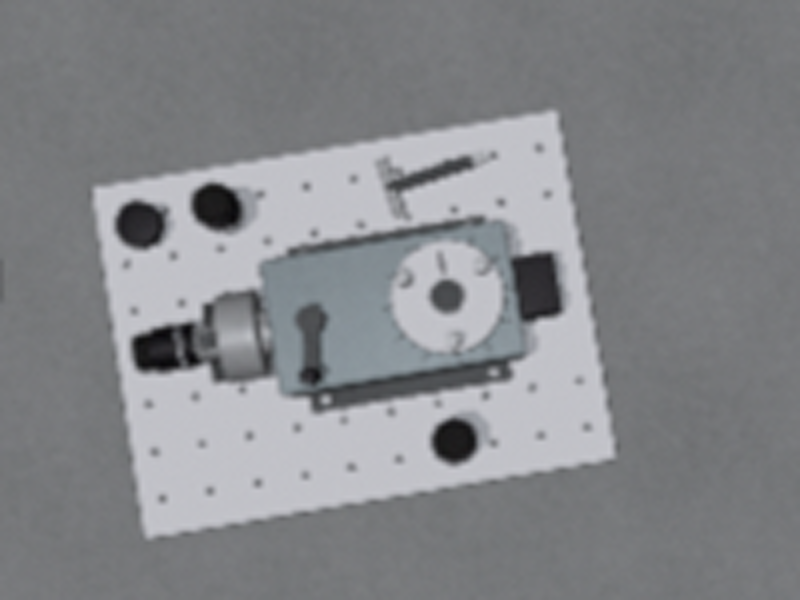

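View pics/side0c.png

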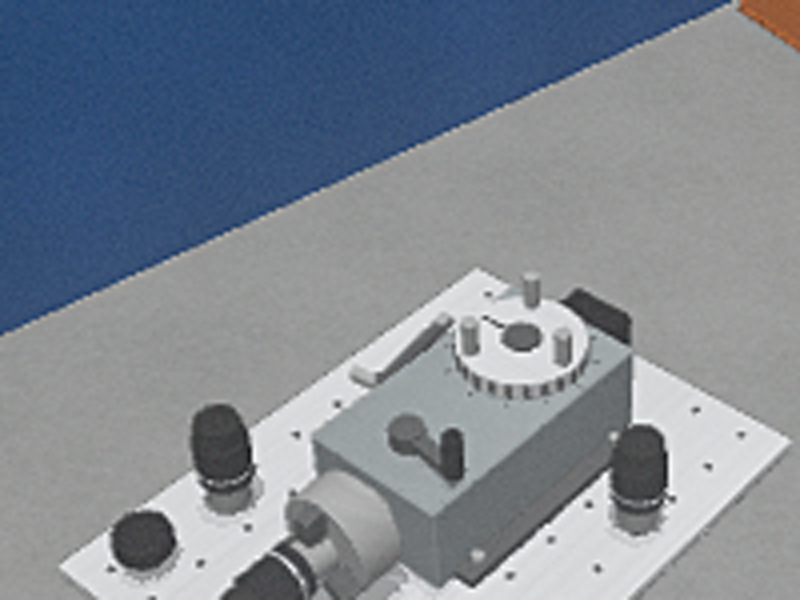

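Top view: the dial is at about (252,216) and its line points roughly +x. The clamp lever is at (219,220) to (215,235), pointing at the robot. I'll move above with the gripper shut and use the wrist camera.

Emit:
{"method": "move_arm", "body": {"steps": [-1, 2, 4, 0.5, 0, 0, 0, -1, 2, 4, 0.5, 0, 0, 0, -1, 2, 4, 0.5, 0, 0, 0, -1, 2, 4, 0.5, 0, 0, 0, -1, 2, 4, 0.5, 0, 0, 0, -1, 2, 4, 0.5, 0, 0, 0, -1, 2, 4, 0.5, 0, 0, 0, -1, 2, 4, 0.5, 0, 0, 0]}}

```text
t: 1.7
eef_pos: [0.4431, -0.2914, 0.2968]
tool_rot: [0.0, 0.977, 0.214, 0.0]
contact_force: [1.3, -0.7, 0.7]
gripper_width: -0.003
```

Emit:
{"method": "move_arm", "body": {"steps": [-1, 2, 4, 0.5, 0, 0, 0, -1, 2, 4, 0.5, 0, 0, 0, -1, 2, 4, 0.5, 0, 0, 0, -1, 2, 4, 0.5, 0, 0, 0, -1, 2, 4, 0.5, 0, 0, 0, -1, 2, 4, 0.5, 0, 0, 0, -1, 0, 4, 0.5, 0, 0, 0, -1, 0, 0, 0, 0, 0, 0]}}

```text
t: 2.5
eef_pos: [0.563, -0.0054, 0.3323]
tool_rot: [-0.002, 0.976, 0.219, 0.001]
contact_force: [0.1, 0.0, -0.3]
gripper_width: -0.0
```

```bash
cat >> h.py <<'E'
from scipy.spatial.transform import Rotation as R
def wsnap(f):
    o=status.get_obs(); c=cams.read_camera('wrist')
    q=o['tool_rot']; T=np.eye(4);T[:3,:3]=R.from_quat([q[1],q[2],q[3],q[0]]).as_matrix();T[:3,3]=o['eef_pos']
    c['T']=T@np.array(c['T_tool_cam']); cv2.imwrite('pics/'+f,c['pixels'][:,:,::-1]); return c,o
Z=dict(dial_centre=.099,peg_a=.125,clamp_pivot=.099,clamp_peg=.124)
E
python3 - <<'E'
from h import *
c,o=wsnap('w1.png');print(np.round(c['T_tool_cam'],3).tolist(),o['eef_pos'],o['tool_rot'],o['q'],o['gripper_width'],o['t'])
print(np.round(c['T'],3).tolist())
for q,z in Z.items():
        print(q,[(round(r['score'],2),np.round(r['position'],1).tolist(),np.round(ray(c,r['position'],z),4).tolist()) for r in models.place_of('wrist',q)[:4]])
E
```

```text
[[0.0, -0.949, -0.316, 0.08], [1.0, 0.0, -0.0, 0.0], [0.0, -0.316, 0.949, -0.119], [0.0, 0.0, 0.0, 1.0]] [ 0.5629962  -0.00540394  0.33225006] [-0.00156034  0.97569098  0.21914212  0.00118772] [ 0.17178593  0.24849593 -0.32737289  1.71675357  0.08180979  1.18806421
 -1.30557536] -3.809117916612381e-05 2.5
[[0.428, -0.858, -0.284, 0.635], [-0.904, -0.407, -0.132, 0.028], [-0.003, 0.313, -0.95, 0.451], [0.0, 0.0, 0.0, 1.0]]
dial_centre [(0.85, [134.9, 268.0], [0.6065, 0.0265, 0.099])]
peg_a [(0.62, [115.0, 243.8], [0.6162, 0.058, 0.125]), (0.59, [131.7, 301.5], [0.6269, -0.0041, 0.125])]
clamp_pivot [(0.59, [112.3, 176.1], [0.5847, 0.1305, 0.099]), (0.48, [210.4, 239.9], [0.5083, 0.0197, 0.099])]
clamp_peg [(0.61, [153.3, 155.8], [0.5384, 0.1291, 0.124])]
```

View pics/w1.png

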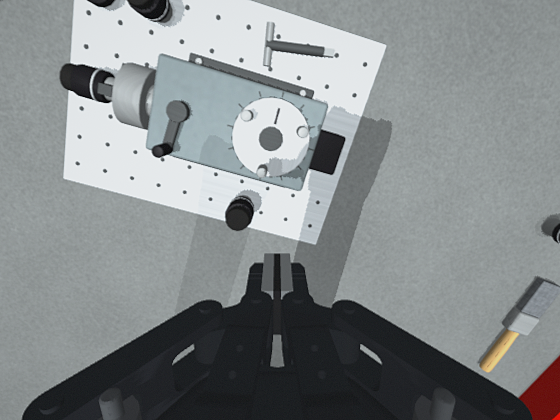

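Wrist view: dial centre at (270,138), pegs at (248,115), (302,131) and (262,171), line pointing up, clamp peg at (161,151), pivot at (177,110). Zooming in to fit the geometry.

Run:
```python
import cv2
i=cv2.imread('pics/w1.png'); cv2.imwrite('pics/w1c.png',cv2.resize(i[85:205,140:340],None,fx=4,fy=4,interpolation=cv2.INTER_CUBIC))
```

```text
(no output)
```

View pics/w1c.png

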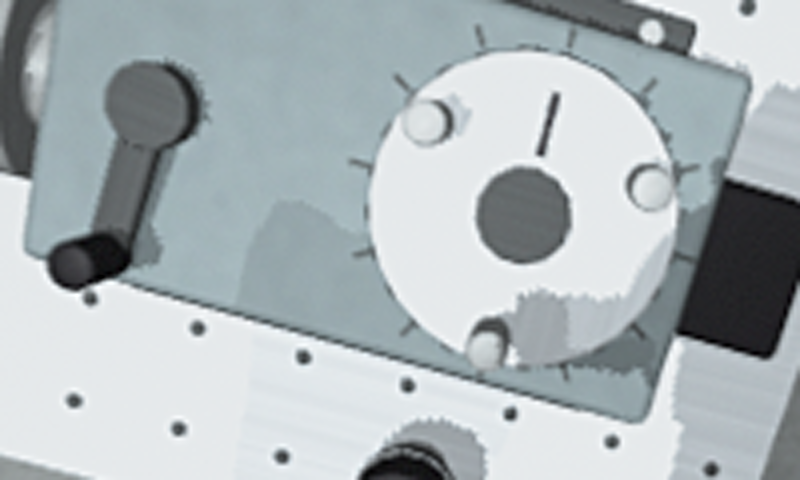

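Run:
```python
from h import *
from scipy.optimize import least_squares
c,o=wsnap('w2.png')
px=np.array([[425,122],[655,187],[487,352]])/4+[140,85]
P=np.array([ray(c,p[::-1],.125) for p in px])[:,:2]
print(P.round(4), P.mean(0).round(4))
# model, order: image upper-left=?, angles ccw world
def f(v):
    a=v[2]+np.deg2rad([240,120,0]) ; return (np.c_[v[0]+.036*np.cos(a),v[1]+.036*np.sin(a)]-P).ravel()
for off in (0,1): pass
best=min((least_squares(f,[*P.mean(0),a]) for a in np.arange(0,6.28,.5)),key=lambda r:r.cost);print(best.x,np.rad2deg(best.x[2]),f(best.x).round(4))
for n,p,z in [('hub',(524,215),.099),('l1',(556,95),.099),('l2',(542,155),.099),('cpeg',(73,265),.124),('cpiv',(150,105),.099)]:
    print(n,ray(c,(p[1]/4+85,p[0]/4+140),z).round(4))
```

```text
[[ 0.6166  0.0443]
 [ 0.6268 -0.0173]
 [ 0.5678  0.0053]] [0.6037 0.0108]
[0.60372319 0.01075165 3.29921963] 189.03136035890049 [ 0.      0.     -0.0004  0.0001  0.0004 -0.0002]
hub [0.6034 0.0106 0.099 ]
l1 [0.637 0.016 0.099]
l2 [0.6207 0.0128 0.099 ]
cpeg [0.5427 0.1168 0.124 ]
cpiv [0.5872 0.1181 0.099 ]
```

The arm was still settling between those two shots, so I'll re-measure from a settled picture.

Run:
```python
from h import *
wsnap('x.png')
c,o=wsnap('w3.png');print(o['eef_pos'],np.abs(o['joint_vel']).max(),o['t'])
np.save('T3.npy',c['T']);np.save('K.npy',c['mtx'])
print(ray(c,models.place_of('wrist','dial_centre')[0]['position'],.099))
i=cv2.imread('pics/w3.png'); cv2.imwrite('pics/w3c.png',cv2.resize(i[85:205,140:340],None,fx=4,fy=4,interpolation=cv2.INTER_CUBIC))
```

```text
[ 0.56234198 -0.01469922  0.33117331] 0.007539668729743321 2.85
[0.60394296 0.02360723 0.099     ]
```

View pics/w3c.png

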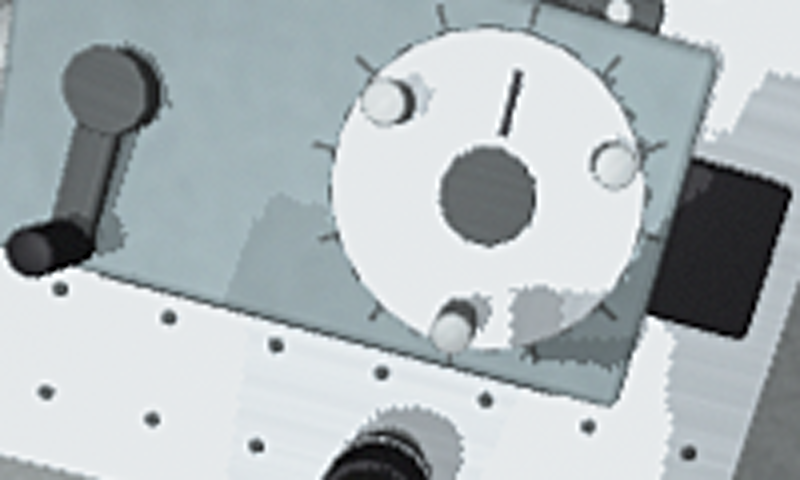

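```bash
cat > fit.py <<'E'
from h import *
from scipy.optimize import least_squares
def fit(P):
    def f(v):
        a=v[2]+np.deg2rad([240,120,0]) ; return (np.c_[v[0]+.036*np.cos(a),v[1]+.036*np.sin(a)]-P).ravel()
    b=min((least_squares(f,[*P.mean(0),a]) for a in np.arange(0,6.28,.5)),key=lambda r:r.cost)
    return b.x, f(b.x)
E
python3 - <<'E'
from fit import *
c=dict(T=np.load('T3.npy'),mtx=np.load('K.npy'))
g=lambda p,z: ray(c,(p[1]/4+85,p[0]/4+140),z)
P=np.array([g(p,.125) for p in [(385,103),(616,166),(453,330)]])[:,:2]
x,r=fit(P);print(P.round(4),x,np.rad2deg(x[2]),r.round(4))
for n,p,z in [('hub',(488,196),.099),('l1',(518,72),.099),('l2',(504,134),.099),('cpeg',(33,249),.124),('cpiv',(110,90),.099)]:
    print(n,g(p,z).round(4))
E
```

```text
[[ 0.6167  0.0558]
 [ 0.6274 -0.0055]
 [ 0.5695  0.0164]] [0.60453403 0.02223677 3.31073755] 189.69128851134963 [ 0.0004  0.0002  0.0001 -0.     -0.0005 -0.0002]
hub [0.604  0.0224 0.099 ]
l1 [0.6381 0.0283 0.099 ]
l2 [0.6215 0.0251 0.099 ]
cpeg [0.5424 0.1281 0.124 ]
cpiv [0.5864 0.1298 0.099 ]
```

Run:
```python
import numpy as np
K=np.load('K.npy');print(K)
from h import *
i=cv2.imread('pics/w3.png'); cv2.imwrite('pics/w3d.png',cv2.resize(i[240:340,220:340],None,fx=6,fy=6,interpolation=cv2.INTER_CUBIC))
o=status.get_obs();c=cams.read_camera('wrist');Tc=np.linalg.inv(c['T_tool_cam'])
for x in(.011,-.011):
  for y in (-.005,.005):
    for z in(.025,.038):
      q=Tc@[x,y,z,1];u=K@q[:3];print(x,y,z,(u[:2]/u[2]).round(1))
```

```text
[[297.93668453   0.         276.70587649]
 [  0.         297.93668453 208.79643986]
 [  0.           0.           1.        ]]
0.011 -0.005 0.025 [266.4 246.5]
0.011 -0.005 0.038 [267.2 236.6]
0.011 0.005 0.025 [285.3 246.5]
0.011 0.005 0.038 [284.6 236.6]
-0.011 -0.005 0.025 [266.8 282.5]
-0.011 -0.005 0.038 [267.5 270.5]
-0.011 0.005 0.025 [284.9 282.5]
-0.011 0.005 0.038 [284.3 270.5]
```

View pics/w3d.png

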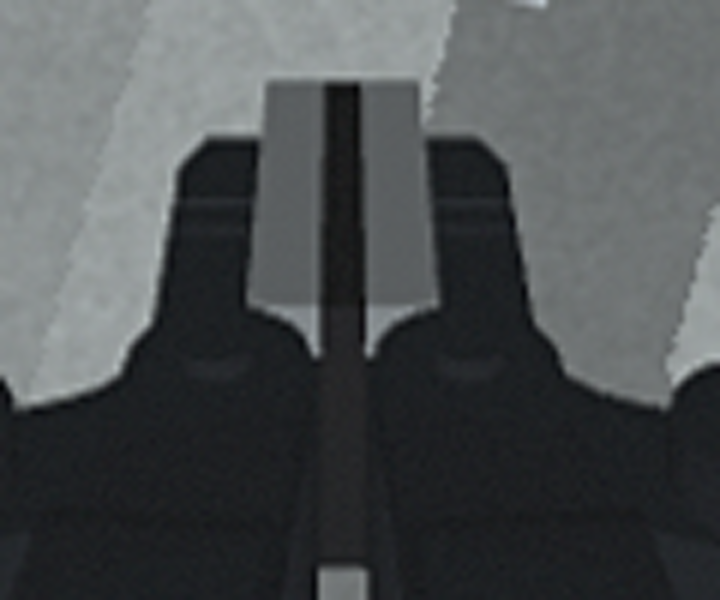

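Emit:
{"method": "move_arm", "body": {"steps": [-1, 0.71, 0.15, -3, 0, 0, 5, -1, 0.71, 0.15, -3, 0, 0, 5, -1, 0.71, 0.16, -3, 0, 0, 3.3, -1, 0, 0, -3, 0, 0, 0, -1, 0, 0, -2, 0, 0, 0, -1, 0, 0, -1, 0, 0, 0, -1, 0, 0, 0, 0, 0, 0, -1, 0, 0, 0, 0, 0, 0]}}

```text
t: 3.8
eef_pos: [0.5844, -0.0085, 0.1822]
tool_rot: [0.0, 0.945, 0.326, 0.001]
contact_force: [-0.0, 0.8, 0.1]
gripper_width: 0.002
```

```bash
cat >> h.py <<'E'
def look(f):
    c,o=wsnap('w%s.png'%f); 
    a=c['pixels'][60:300,120:400,::-1]
    s=cams.read_camera('side')['pixels'][180:240,210:300,::-1]
    cv2.imwrite('pics/l%s.png'%f,np.vstack([cv2.resize(a,(560,480)),np.zeros((4,560,3),np.uint8)]))
    cv2.imwrite('pics/s%s.png'%f,cv2.resize(s,None,fx=8,fy=8,interpolation=cv2.INTER_CUBIC))
    q=o['tool_rot'];M=R.from_quat([q[1],q[2],q[3],q[0]]).as_matrix()
    print('t',o['t'],'p',np.round(o['eef_pos'],4),'F',np.round(o['contact_force'],1),'backnormal',np.rad2deg(np.arctan2(-M[1,1],-M[0,1])).round(1),'tilt',M[:,2].round(3))
    return c,o
E
python3 -c "
from h import *
look('4')"
```

```text
t 3.8 p [ 0.5844 -0.0085  0.1822] F [-0.   0.8  0.1] backnormal 128.0 tilt [ 0.001  0.    -1.   ]
```

View pics/l4.png

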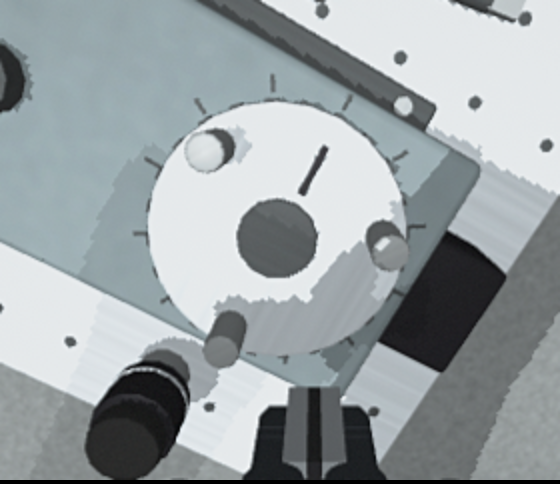

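View pics/s4.png

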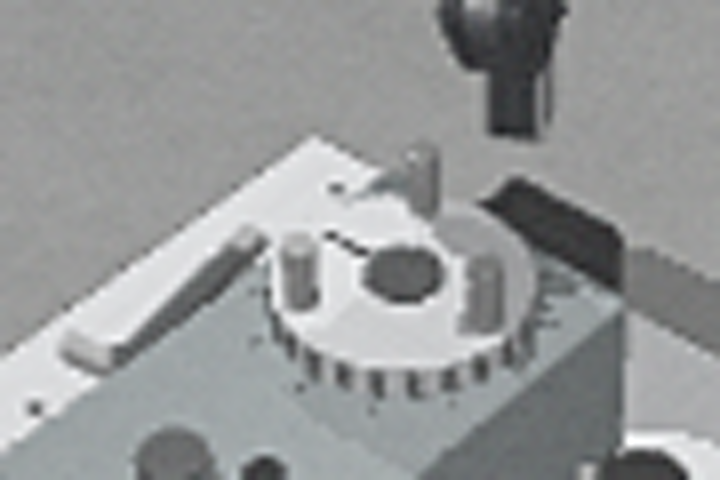

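Wrist view: the fingertip (about (315,440)) is to the right of peg_a at (222,350), with clear space between. Lowering it beside the peg.

Emit:
{"method": "move_arm", "body": {"steps": [-1, 0, 0, -2, 0, 0, 0, -1, 0, 0, -1.5, 0, 0, 0, -1, 0, 0, -1.2, 0, 0, 0, -1, 0, 0, 0, 0, 0, 0, -1, 0, 0, 0, 0, 0, 0]}}

```text
t: 4.4
eef_pos: [0.5838, -0.0084, 0.1343]
tool_rot: [-0.0, 0.945, 0.326, -0.0]
contact_force: [-0.5, -0.7, 0.4]
gripper_width: -0.004
```

```bash
python3 -c "
from h import *
look('5')"
```

```text
t 4.4 p [ 0.5838 -0.0084  0.1343] F [-0.5 -0.7  0.4] backnormal 128.0 tilt [-0.  0. -1.]
```

View pics/w5.png

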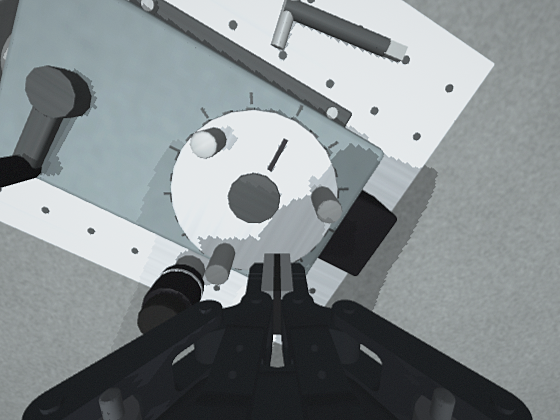

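View pics/s5.png

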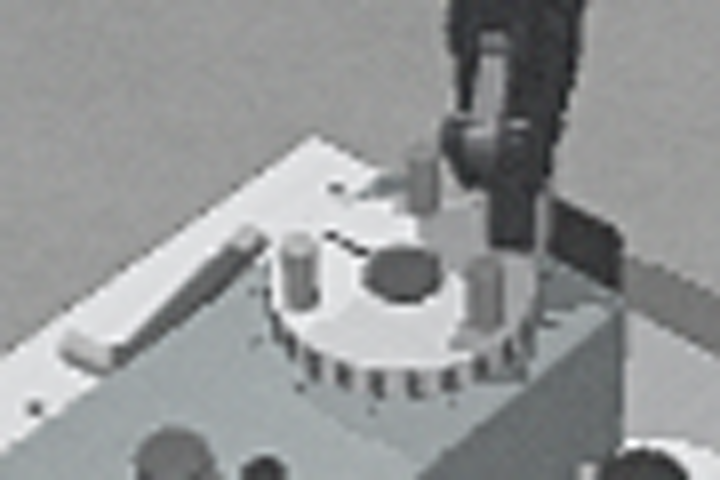

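```bash
cat > orb.py <<'E'
import sys,numpy as np
C=np.array([.604,.0223]);p=np.array([.5838,-.0084])-C
# cumulative from 0, per row deg
def rot(v,a): a=np.deg2rad(a);return np.array([[np.cos(a),-np.sin(a)],[np.sin(a),np.cos(a)]])@v
if __name__=='__main__':
  s=float(sys.argv[1]);ang=0
  for k in range(int(sys.argv[2])):
    d=(rot(p,-(ang+s))-rot(p,-ang))*100;ang+=s
    print(ang,(rot(p,-ang)+C).round(4),d.round(2))
E
python3 orb.py 3 52
```

```text
3.0 [ 0.5822 -0.0073] [-0.16  0.11]
6.0 [ 0.5807 -0.0061] [-0.15  0.12]
9.0 [ 0.5792 -0.0049] [-0.15  0.13]
12.0 [ 0.5779 -0.0035] [-0.14  0.13]
15.0 [ 0.5765 -0.0021] [-0.13  0.14]
18.0 [ 0.5753 -0.0007] [-0.12  0.15]
21.0 [0.5741 0.0009] [-0.12  0.15]
24.0 [0.5731 0.0025] [-0.11  0.16]
27.0 [0.5721 0.0041] [-0.1   0.16]
30.0 [0.5712 0.0058] [-0.09  0.17]
33.0 [0.5703 0.0076] [-0.08  0.17]
36.0 [0.5696 0.0093] [-0.07  0.18]
39.0 [0.569  0.0112] [-0.06  0.18]
42.0 [0.5684 0.013 ] [-0.05  0.18]
45.0 [0.568  0.0149] [-0.04  0.19]
48.0 [0.5677 0.0168] [-0.03  0.19]
51.0 [0.5674 0.0187] [-0.02  0.19]
54.0 [0.5673 0.0206] [-0.01  0.19]
57.0 [0.5673 0.0225] [-0.    0.19]
60.0 [0.5673 0.0244] [0.01 0.19]
63.0 [0.5675 0.0264] [0.02 0.19]
66.0 [0.5677 0.0283] [0.03 0.19]
69.0 [0.5681 0.0302] [0.04 0.19]
72.0 [0.5686 0.032 ] [0.05 0.19]
75.0 [0.5691 0.0339] [0.06 0.18]
78.0 [0.5698 0.0357] [0.07 0.18]
81.0 [0.5705 0.0374] [0.07 0.18]
84.0 [0.5714 0.0392] [0.08 0.17]
87.0 [0.5723 0.0409] [0.09 0.17]
90.0 [0.5733 0.0425] [0.1  0.16]
93.0 [0.5744 0.0441] [0.11 0.16]
96.0 [0.5756 0.0456] [0.12 0.15]
99.0 [0.5768 0.0471] [0.13 0.15]
102.0 [0.5782 0.0484] [0.13 0.14]
105.0 [0.5796 0.0498] [0.14 0.13]
108.0 [0.581 0.051] [0.15 0.12]
111.0 [0.5826 0.0522] [0.15 0.12]
114.0 [0.5842 0.0532] [0.16 0.11]
117.0 [0.5858 0.0542] [0.16 0.1 ]
120.0 [0.5875 0.0551] [0.17 0.09]
123.0 [0.5893 0.056 ] [0.17 0.08]
126.0 [0.591  0.0567] [0.18 0.07]
129.0 [0.5929 0.0573] [0.18 0.06]
132.0 [0.5947 0.0579] [0.18 0.05]
135.0 [0.5966 0.0583] [0.19 0.04]
138.0 [0.5985 0.0586] [0.19 0.03]
141.0 [0.6004 0.0589] [0.19 0.02]
144.0 [0.6023 0.059 ] [0.19 0.01]
147.0 [0.6042 0.059 ] [0.19 0.  ]
150.0 [0.6061 0.059 ] [ 0.19 -0.01]
153.0 [0.6081 0.0588] [ 0.19 -0.02]
156.0 [0.61   0.0586] [ 0.19 -0.03]
```

Emit:
{"method": "move_arm", "body": {"steps": [-1, -0.16, 0.11, 0, 0, 0, -3, -1, -0.15, 0.12, 0, 0, 0, -3, -1, -0.15, 0.13, 0, 0, 0, -3, -1, -0.14, 0.13, 0, 0, 0, -3, -1, -0.13, 0.14, 0, 0, 0, -3, -1, -0.12, 0.15, 0, 0, 0, -3, -1, 0, 0, 0, 0, 0, 0, -1, 0, 0, 0, 0, 0, 0]}}

```text
t: 5.3
eef_pos: [0.5757, -0.0006, 0.1349]
tool_rot: [0.0, 0.985, 0.175, 0.001]
contact_force: [0.4, 0.7, -0.4]
gripper_width: 0.001
```

```bash
python3 -c "
from h import *
look('6')"
```

```text
t 5.3 p [ 0.5757 -0.0006  0.1349] F [ 0.4  0.7 -0.4] backnormal 110.1 tilt [ 0.001 -0.    -1.   ]
```

View pics/l6.png

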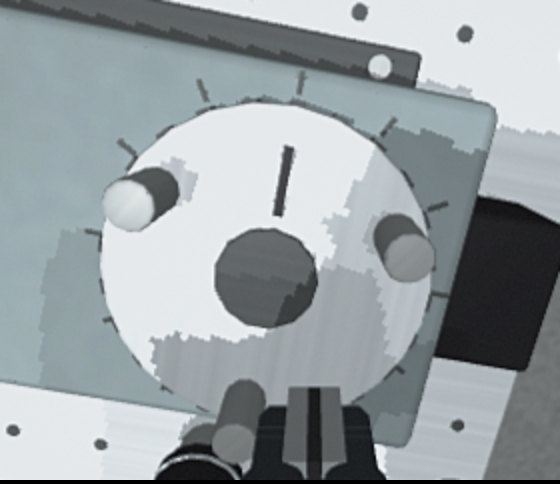

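Emit:
{"method": "move_arm", "body": {"steps": [-1, -0.12, 0.15, 0, 0, 0, -3, -1, -0.11, 0.16, 0, 0, 0, -3, -1, -0.1, 0.16, 0, 0, 0, -3, -1, -0.09, 0.17, 0, 0, 0, -3, -1, 0, 0, 0, 0, 0, 0, -1, 0, 0, 0, 0, 0, 0]}}

```text
t: 6.0
eef_pos: [0.5714, 0.0046, 0.1345]
tool_rot: [0.001, 0.998, 0.07, 0.0]
contact_force: [0.2, -4.1, 0.9]
gripper_width: -0.004
```

```bash
python3 -c "
from h import *
look('7')"
```

```text
t 6.0 p [0.5714 0.0046 0.1345] F [ 0.2 -4.1  0.9] backnormal 98.1 tilt [ 0.    -0.001 -1.   ]
```

View pics/l7.png

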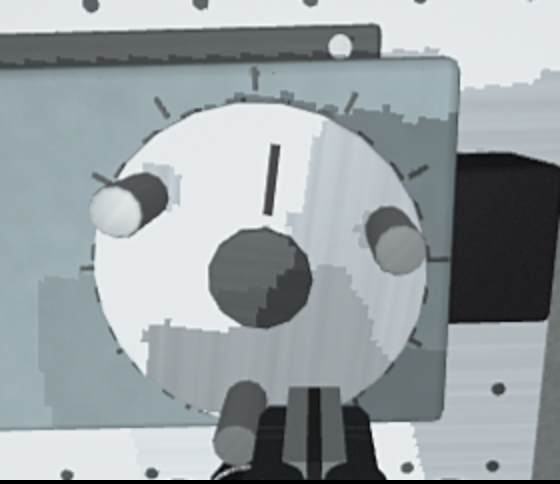

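```bash
cat >> h.py <<'E'
def dialang(c):
    """dial turn (deg cw from start) via dark line; unwrap top face about C"""
    C=(.604,.0223); th=np.arange(0,360,.5); rs=np.arange(.018,.034,.001)
    pts=np.array([[(C[0]+r*np.cos(np.deg2rad(t)),C[1]+r*np.sin(np.deg2rad(t)),.099) for t in th] for r in rs]).reshape(-1,3)
    Ti=np.linalg.inv(c['T']);q=pts@Ti[:3,:3].T+Ti[:3,3];u=q@np.array(c['mtx']).T;u=(u[:,:2]/u[:,2:]).astype(np.float32)
    g=cv2.cvtColor(c['pixels'],cv2.COLOR_RGB2GRAY)
    s=cv2.remap(g,u[:,0].reshape(len(rs),-1),u[:,1].reshape(len(rs),-1),cv2.INTER_LINEAR,borderValue=255).astype(float)
    d=np.median(s,0); 
    # contrast of thin dark: neighbours minus centre
    k=12; con=np.minimum(np.roll(d,k),np.roll(d,-k))-cv2.blur(d.reshape(1,-1),(5,1)).ravel()
    i=np.argsort(-con)[:3]; return [(th[j],round(con[j])) for j in i]
E
python3 - <<'E'
from h import *
c=dict(T=np.load('T3.npy'),mtx=np.load('K.npy'),pixels=cv2.imread('pics/w3.png')[:,:,::-1]);print(dialang(c))
c,o=wsnap('x.png');print(dialang(c),o['contact_force'])
E
```

```text
[(np.float64(10.5), 164), (np.float64(11.0), 160), (np.float64(10.0), 157)]
[(np.float64(1.0), 164), (np.float64(0.5), 163), (np.float64(0.0), 163)] [-0.03510697 -4.12546402  2.49719102]
```

Contact: about 4 N, and the line has turned from 10.3° to about 0.5° (10° clockwise). The dial should tip at orbit angles of roughly 35, 65, 95 and 125°. Continuing slowly.

Emit:
{"method": "move_arm", "body": {"steps": [-1, -0.08, 0.17, 0, 0, 0, -3, -1, -0.07, 0.18, 0, 0, 0, -3, -1, -0.06, 0.18, 0, 0, 0, -3, -1, -0.05, 0.18, 0, 0, 0, -3, -1, -0.04, 0.19, 0, 0, 0, -3, -1, -0.03, 0.19, 0, 0, 0, -3, -1, 0, 0, 0, 0, 0, 0]}}

```text
t: 6.85
eef_pos: [0.5675, 0.0181, 0.1341]
tool_rot: [-0.001, 0.996, -0.086, -0.0]
contact_force: [-0.1, -1.0, -0.3]
gripper_width: -0.002
```

```bash
python3 -c "
from h import *
c,o=look('8');print(dialang(c))"
```

```text
t 6.85 p [0.5675 0.0181 0.1341] F [-0.1 -1.  -0.3] backnormal 80.1 tilt [-0.001  0.001 -1.   ]
[(np.float64(339.0), 168), (np.float64(339.5), 168), (np.float64(340.0), 166)]
```

View pics/l8.png

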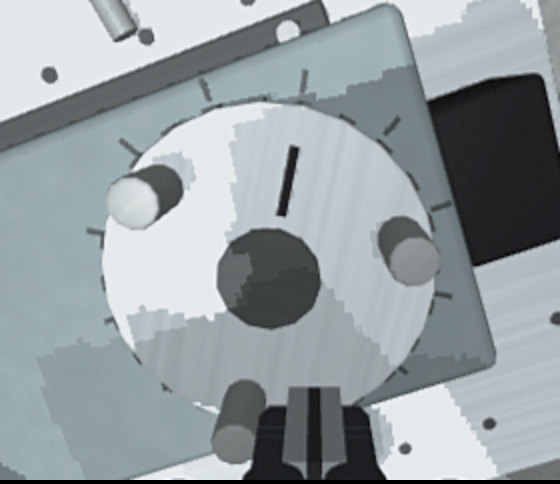

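One click done: line at 339.3°, so about 31° turned.

Emit:
{"method": "move_arm", "body": {"steps": [-1, -0.02, 0.19, 0, 0, 0, -3, -1, -0.01, 0.19, 0, 0, 0, -3, -1, 0, 0.19, 0, 0, 0, -3, -1, 0.01, 0.19, 0, 0, 0, -3, -1, 0.02, 0.19, 0, 0, 0, -3, -1, 0.03, 0.19, 0, 0, 0, -3, -1, 0.04, 0.19, 0, 0, 0, -3, -1, 0.05, 0.19, 0, 0, 0, -3]}}

```text
t: 7.75
eef_pos: [0.569, 0.0323, 0.1342]
tool_rot: [-0.0, 0.956, -0.292, -0.0]
contact_force: [0.1, 1.1, 0.2]
gripper_width: 0.006
```

Emit:
{"method": "move_arm", "body": {"steps": [-1, 0.06, 0.18, 0, 0, 0, -3, -1, 0.07, 0.18, 0, 0, 0, -3, -1, 0, 0, 0, 0, 0, 0, -1, 0, 0, 0, 0, 0, 0]}}

```text
t: 8.15
eef_pos: [0.5703, 0.0357, 0.1342]
tool_rot: [-0.0, 0.94, -0.341, -0.0]
contact_force: [0.0, -0.3, 0.3]
gripper_width: -0.001
```

```bash
python3 -c "
from h import *
c,o=look('9');print(dialang(c))"
```

```text
t 8.15 p [0.5703 0.0357 0.1342] F [ 0.  -0.3  0.3] backnormal 50.2 tilt [-0.  0. -1.]
[(np.float64(310.5), 168), (np.float64(310.0), 168), (np.float64(311.0), 166)]
```

View pics/w9.png

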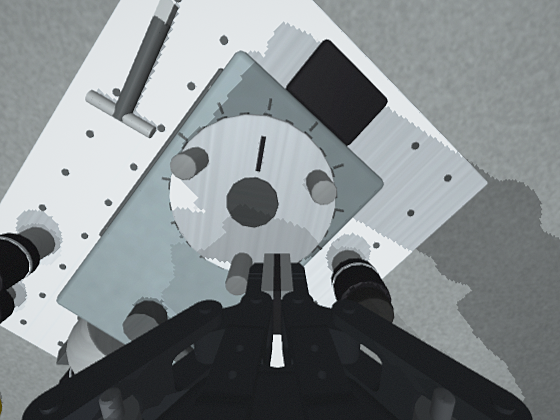

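Two clicks (line at 310.5°). Continuing for the third.

Emit:
{"method": "move_arm", "body": {"steps": [-1, 0.07, 0.18, 0, 0, 0, -3, -1, 0.08, 0.17, 0, 0, 0, -3, -1, 0.09, 0.17, 0, 0, 0, -3, -1, 0.1, 0.16, 0, 0, 0, -3, -1, 0.11, 0.16, 0, 0, 0, -3, -1, 0.12, 0.15, 0, 0, 0, -3, -1, 0.13, 0.15, 0, 0, 0, -3, -1, 0, 0, 0, 0, 0, 0]}}

```text
t: 9.05
eef_pos: [0.5774, 0.0471, 0.1343]
tool_rot: [-0.0, 0.862, -0.507, 0.0]
contact_force: [0.4, 0.2, 0.2]
gripper_width: 0.002
```

```bash
python3 -c "
from h import *
c,o=look('10');print(dialang(c))"
```

```text
t 9.05 p [0.5774 0.0471 0.1343] F [0.4 0.2 0.2] backnormal 29.1 tilt [ 0.  0. -1.]
[(np.float64(279.5), 168), (np.float64(279.0), 166), (np.float64(280.0), 166)]
```

View pics/w10.png

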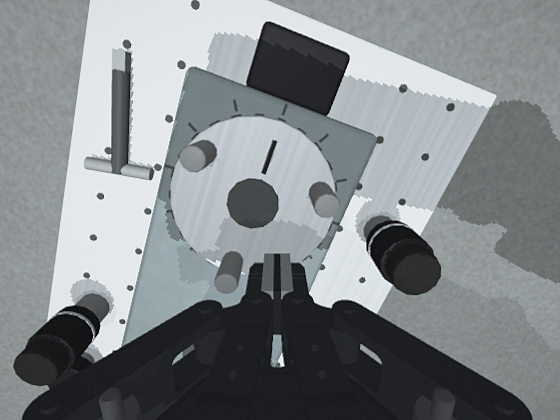

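Three clicks (line at 279.5°). Moving to just short of the fourth tip, then small steps.

Emit:
{"method": "move_arm", "body": {"steps": [-1, 0.13, 0.14, 0, 0, 0, -3, -1, 0.14, 0.13, 0, 0, 0, -3, -1, 0.15, 0.12, 0, 0, 0, -3, -1, 0.15, 0.12, 0, 0, 0, -3, -1, 0.16, 0.11, 0, 0, 0, -3, -1, 0.16, 0.1, 0, 0, 0, -3, -1, 0.17, 0.09, 0, 0, 0, -3, -1, 0, 0, 0, 0, 0, 0]}}

```text
t: 9.95
eef_pos: [0.5867, 0.055, 0.1339]
tool_rot: [0.001, 0.755, -0.655, -0.001]
contact_force: [-3.2, -0.3, 2.8]
gripper_width: 0.003
```

```bash
python3 -c "
from h import *
c,o=look('11');print(dialang(c))"
```

```text
t 9.95 p [0.5867 0.055  0.1339] F [-3.2 -0.3  2.8] backnormal 8.1 tilt [-0.003 -0.001 -1.   ]
[(np.float64(269.5), 168), (np.float64(270.0), 168), (np.float64(270.5), 166)]
```

Emit:
{"method": "move_arm", "body": {"steps": [-1, 0.12, 0.06, 0, 0, 0, -2, -1, 0.12, 0.05, 0, 0, 0, -2, -1, 0.12, 0.05, 0, 0, 0, -2, -1, 0, 0, 0, 0, 0, 0, -1, 0, 0, 0, 0, 0, 0]}}

```text
t: 10.55
eef_pos: [0.5919, 0.0565, 0.1344]
tool_rot: [-0.0, 0.72, -0.694, 0.0]
contact_force: [-0.0, -0.4, 0.3]
gripper_width: 0.004
```

```bash
python3 -c "
from h import *
c,o=look('12');print(dialang(c))"
```

```text
t 10.55 p [0.5919 0.0565 0.1344] F [-0.  -0.4  0.3] backnormal 2.1 tilt [ 0.001 -0.    -1.   ]
[(np.float64(248.5), 167), (np.float64(248.0), 167), (np.float64(249.0), 165)]
```

View pics/w12.png

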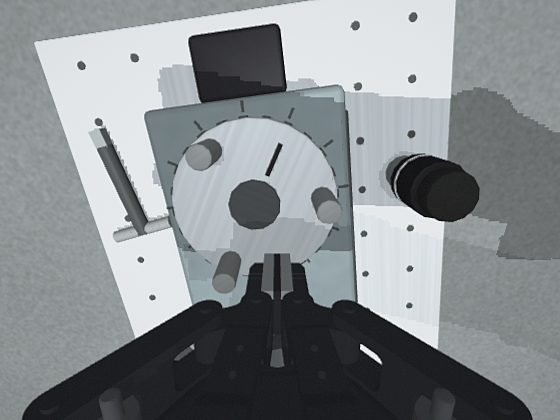

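Fourth click: line at 248.5° (about 120° from 10.3°), no force. Backing off slightly and lifting.

Emit:
{"method": "move_arm", "body": {"steps": [-1, -0.3, 0, 0, 0, 0, 0, -1, 0, 0, 2, 0, 0, 0, -1, 0, 0, 4, 0, 0, 0, -1, 0, 0, 4, 0, 0, 0, -1, -1.3, 1, 1, 0, 0, 8, -1, -1, 1, 0, 0, 0, 8, -1, -1, 1, 0, 0, 0, 8, -1, 0, 1, 0, 0, 0, 8]}}

```text
t: 11.45
eef_pos: [0.5541, 0.0968, 0.2445]
tool_rot: [-0.0, 0.885, -0.466, -0.0]
contact_force: [0.3, -0.4, 0.4]
gripper_width: 0.001
```

Emit:
{"method": "move_arm", "body": {"steps": [-1, 0, 0, 0, 0, 0, 8, -1, 0, 0, 0, 0, 0, 8, -1, 0, 0, 0, 0, 0, 8, -1, 0, 0, 0, 0, 0, 8, -1, 0, 0, 0, 0, 0, 8, -1, 0, 0, 0, 0, 0, 8, -1, 0, 0, 0, 0, 0, 8, -1, 0, 0, 0, 0, 0, 8]}}

```text
t: 12.25
eef_pos: [0.5553, 0.0962, 0.2444]
tool_rot: [-0.0, 0.997, 0.073, 0.0]
contact_force: [-0.1, 0.4, 0.3]
gripper_width: -0.002
```

Emit:
{"method": "move_arm", "body": {"steps": [-1, 0, 0, 0, 0, 0, 8, -1, 0, 0, 0, 0, 0, 0, -1, 0, 0, 0, 0, 0, 0]}}

```text
t: 12.55
eef_pos: [0.5554, 0.0963, 0.2444]
tool_rot: [-0.0, 0.99, 0.138, 0.0]
contact_force: [0.4, 0.2, -0.8]
gripper_width: 0.0
```

```bash
python3 -c "
from h import *
c,o=look('13');print(dialang(c),o['q'].round(2))
np.save('T13.npy',c['T'])"
```

```text
t 12.55 p [0.5554 0.0963 0.2444] F [ 0.4  0.2 -0.8] backnormal 105.8 tilt [ 0.  0. -1.]
[(np.float64(249.5), 168), (np.float64(250.0), 166), (np.float64(249.0), 164)] [-0.61  0.32  0.4   1.86 -0.15  0.99 -1.43]
```

View pics/w13.png

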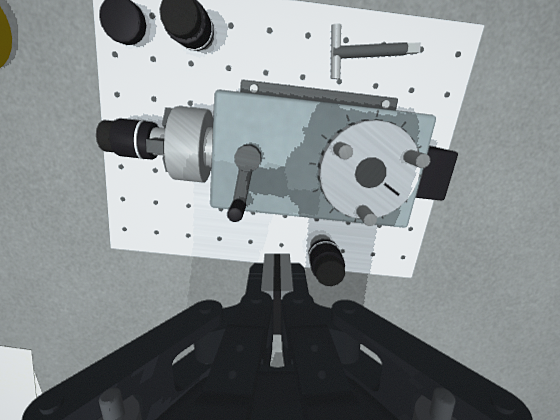

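Dial line at 249.5–250°, so four clicks exactly. The clamp pivot is at (248,157) and its peg at (235,214).

```bash
python3 -c "
from h import *
c=dict(T=np.load('T13.npy'),mtx=np.load('K.npy'))
print(ray(c,(157,248),.099),ray(c,(214,235),.124),ray(c,(172,370.5),.099))
i=cv2.imread('pics/w13.png');cv2.imwrite('pics/w13c.png',cv2.resize(i[130:230,140:300],None,fx=5,fy=5,interpolation=cv2.INTER_CUBIC))
P=np.array([.586,.129])
for phi in range(196,100,-4):
  a=np.deg2rad(phi);r=np.array([np.cos(a),np.sin(a)]);t=np.array([np.sin(a),-np.cos(a)])
  p=P+.045*r-.019*t;print(phi,p.round(4),'' if phi==196 else ((p-l)*100).round(2));l=p
"
```

```text
[0.58743531 0.13109808 0.099     ] [0.54176956 0.12866991 0.124     ] [0.60444148 0.02202302 0.099     ]
196 [0.548  0.0983] 
192 [0.5459 0.1011] [-0.2   0.27]
188 [0.5441 0.1039] [-0.19  0.29]
184 [0.5424 0.1069] [-0.16  0.3 ]
180 [0.541 0.11 ] [-0.14  0.31]
176 [0.5398 0.1132] [-0.12  0.32]
172 [0.5388 0.1164] [-0.1   0.33]
168 [0.538  0.1198] [-0.08  0.33]
164 [0.5375 0.1231] [-0.05  0.34]
160 [0.5372 0.1265] [-0.03  0.34]
156 [0.5372 0.1299] [-0.01  0.34]
152 [0.5373 0.1334] [0.02 0.34]
148 [0.5378 0.1367] [0.04 0.34]
144 [0.5384 0.1401] [0.07 0.33]
140 [0.5393 0.1434] [0.09 0.33]
136 [0.5404 0.1466] [0.11 0.32]
132 [0.5418 0.1497] [0.13 0.31]
128 [0.5433 0.1528] [0.16 0.3 ]
124 [0.5451 0.1557] [0.18 0.29]
120 [0.547  0.1585] [0.2  0.28]
116 [0.5492 0.1611] [0.22 0.26]
112 [0.5515 0.1636] [0.23 0.25]
108 [0.554  0.1659] [0.25 0.23]
104 [0.5567 0.1681] [0.27 0.21]
```

View pics/w13c.png

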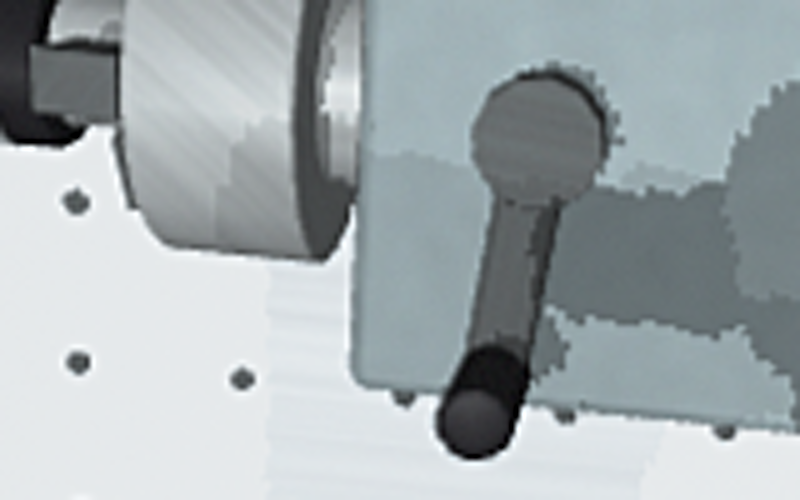

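Emit:
{"method": "move_arm", "body": {"steps": [-1, -0.37, 0.1, -3, 0, 0, 0, -1, -0.37, 0.1, -3, 0, 0, 0, -1, 0, 0, -2, 0, 0, 0, -1, 0, 0, -1.5, 0, 0, 0, -1, 0, 0, -1.5, 0, 0, 0, -1, 0, 0, 0, 0, 0, 0, -1, 0, 0, 0, 0, 0, 0]}}

```text
t: 13.35
eef_pos: [0.5482, 0.0985, 0.1345]
tool_rot: [0.0, 0.99, 0.139, -0.0]
contact_force: [-0.7, 0.2, -0.0]
gripper_width: -0.003
```

```bash
python3 -c "
from h import *
c,o=look('14')"
```

```text
t 13.35 p [0.5482 0.0985 0.1345] F [-0.7  0.2 -0. ] backnormal 106.0 tilt [-0. -0. -1.]
```

View pics/w14.png

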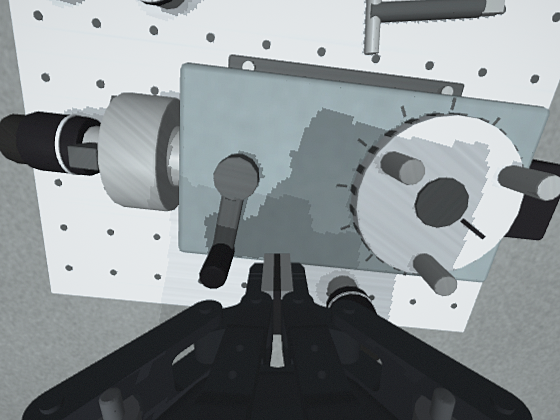

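The fingertip is beside the clamp peg (212,272), with a gap. Now orbiting it clockwise about the pivot.

Emit:
{"method": "move_arm", "body": {"steps": [-1, -0.2, 0.27, 0, 0, 0, -4, -1, -0.19, 0.29, 0, 0, 0, -4, -1, -0.16, 0.3, 0, 0, 0, -4, -1, -0.14, 0.31, 0, 0, 0, -4, -1, -0.12, 0.32, 0, 0, 0, -4, -1, -0.1, 0.33, 0, 0, 0, -4, -1, -0.08, 0.33, 0, 0, 0, -4, -1, -0.05, 0.34, 0, 0, 0, -4]}}

```text
t: 14.25
eef_pos: [0.5377, 0.1232, 0.1352]
tool_rot: [-0.0, 0.99, -0.141, 0.0]
contact_force: [-1.7, -1.1, 0.4]
gripper_width: 0.002
```

```bash
python3 -c "
from h import *
c,o=look('15')"
```

```text
t 14.25 p [0.5377 0.1232 0.1352] F [-1.7 -1.1  0.4] backnormal 73.8 tilt [ 0.  0. -1.]
```

View pics/w15.png

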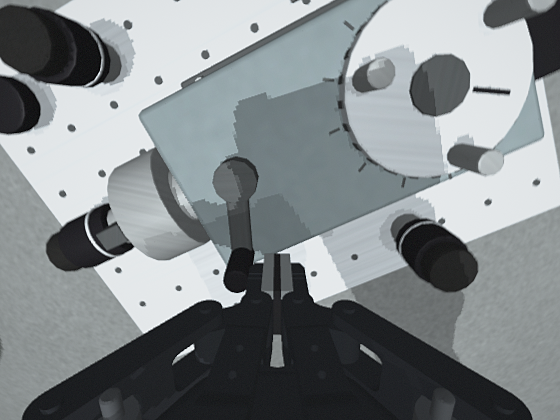

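The peg (238,272) is being pushed and the lever has swung. Continuing.

Emit:
{"method": "move_arm", "body": {"steps": [-1, -0.03, 0.34, 0, 0, 0, -4, -1, -0.01, 0.34, 0, 0, 0, -4, -1, 0.02, 0.34, 0, 0, 0, -4, -1, 0.04, 0.34, 0, 0, 0, -4, -1, 0.07, 0.33, 0, 0, 0, -4, -1, 0.09, 0.33, 0, 0, 0, -4, -1, 0.11, 0.32, 0, 0, 0, -4, -1, 0.13, 0.31, 0, 0, 0, -4]}}

```text
t: 15.15
eef_pos: [0.5416, 0.1501, 0.1347]
tool_rot: [-0.0, 0.914, -0.407, -0.0]
contact_force: [-1.4, -0.9, 0.7]
gripper_width: -0.001
```

```bash
python3 -c "
from h import *
c,o=look('16')"
```

```text
t 15.15 p [0.5416 0.1501 0.1347] F [-1.4 -0.9  0.7] backnormal 42.0 tilt [-0.001  0.001 -1.   ]
```

View pics/w16.png

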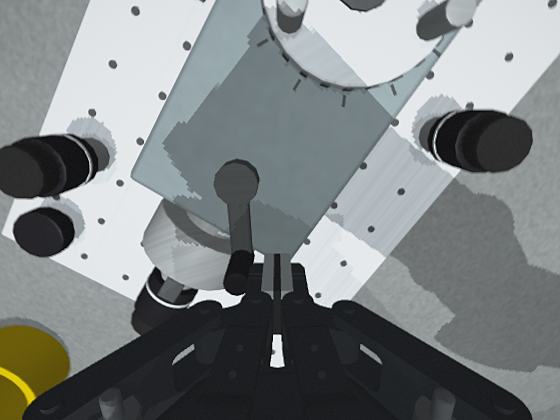

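Emit:
{"method": "move_arm", "body": {"steps": [-1, 0.16, 0.3, 0, 0, 0, -4, -1, 0.18, 0.29, 0, 0, 0, -4, -1, 0.1, 0.14, 0, 0, 0, -2, -1, 0, 0, 0, 0, 0, 0]}}

```text
t: 15.65
eef_pos: [0.5465, 0.1574, 0.1345]
tool_rot: [-0.0, 0.875, -0.484, 0.0]
contact_force: [-0.5, -0.4, 0.3]
gripper_width: -0.003
```

Emit:
{"method": "move_arm", "body": {"steps": [-1, 0.1, 0.14, 0, 0, 0, -2, -1, 0.11, 0.13, 0, 0, 0, -2, -1, 0, 0, 0, 0, 0, 0]}}

```text
t: 15.95
eef_pos: [0.5476, 0.1593, 0.1342]
tool_rot: [0.001, 0.857, -0.516, -0.001]
contact_force: [-4.9, -1.8, 3.6]
gripper_width: -0.002
```

```bash
python3 -c "
from h import *
c,o=look('17');print(o['torque'])"
```

```text
t 15.95 p [0.5476 0.1593 0.1342] F [-4.9 -1.8  3.6] backnormal 27.9 tilt [-0.002 -0.001 -1.   ]
[-0.26888201  0.87173139  0.05962617]
```

View pics/w17.png

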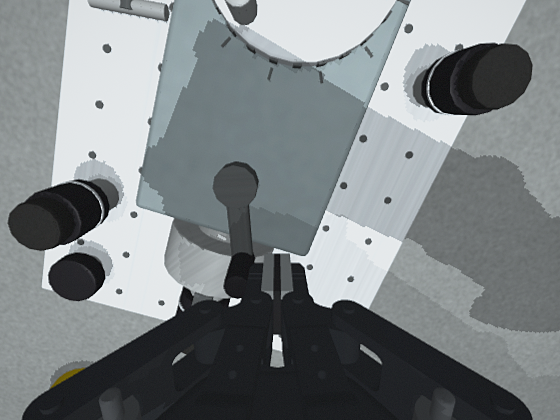

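Force has risen to 5–6 N, probably the stop. A bit further to confirm.

Emit:
{"method": "move_arm", "body": {"steps": [-1, 0.11, 0.1, 0, 0, 0, -1, -1, 0.11, 0.1, 0, 0, 0, -1, -1, 0, 0, 0, 0, 0, 0]}}

```text
t: 16.35
eef_pos: [0.5478, 0.1601, 0.1339]
tool_rot: [0.003, 0.848, -0.53, -0.002]
contact_force: [-11.8, -4.8, 9.5]
gripper_width: -0.001
```

```bash
python3 -c "
from h import *
c,o=look('18');print(ray(c,(184,236),.099),ray(c,(285,238),.124))"
```

```text
t 16.35 p [0.5478 0.1601 0.1339] F [-11.8  -4.8   9.5] backnormal 25.9 tilt [-0.007 -0.002 -1.   ]
[0.58515557 0.12893    0.099     ] [0.56338458 0.16885276 0.124     ]
```

View pics/w18.png

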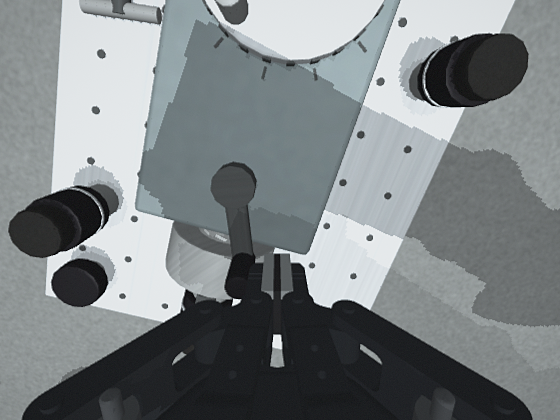

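13 N and no further motion, with the lever at about 119–120°: it is on its stop. Releasing, lifting and checking.

Emit:
{"method": "move_arm", "body": {"steps": [-1, -0.4, -0.2, 0, 0, 0, 0, -1, -0.5, -0.25, 0, 0, 0, 0, -1, 0, 0, 2, 0, 0, 0, -1, 0, 0, 4, 0, 0, 0, -1, 0, 0, 4, 0, 0, 0, -1, 0, -3, 3, 0, 0, 0, -1, 0, -3, 0, 0, 0, 0, -1, 0, 0, 0, 0, 0, 0]}}

```text
t: 17.25
eef_pos: [0.5425, 0.0929, 0.266]
tool_rot: [-0.001, 0.847, -0.532, 0.002]
contact_force: [0.3, -0.3, -0.3]
gripper_width: 0.002
```

Emit:
{"method": "move_arm", "body": {"steps": [-1, 0, 0, 0, 0, 0, 8, -1, 0, 0, 0, 0, 0, 8, -1, 0, 0, 0, 0, 0, 8, -1, 0, 0, 0, 0, 0, 8, -1, 0, 0, 0, 0, 0, 8, -1, 0, 0, 0, 0, 0, 8, -1, 0, 0, 0, 0, 0, 0, -1, 0, 0, 0, 0, 0, 0]}}

```text
t: 18.05
eef_pos: [0.5417, 0.0978, 0.2642]
tool_rot: [-0.0, 0.99, -0.141, 0.0]
contact_force: [-0.0, 0.8, -0.4]
gripper_width: -0.003
```

```bash
python3 -c "
from h import *
c,o=look('19');print(dialang(c));np.save('T19.npy',c['T']);snap('top','top19.png');snap('side','side19.png')
i=cv2.imread('pics/side19.png');cv2.imwrite('pics/side19c.png',cv2.resize(i[130:280,130:330],None,fx=4,fy=4,interpolation=cv2.INTER_CUBIC))"
```

```text
t 18.05 p [0.5417 0.0978 0.2642] F [-0.   0.8 -0.4] backnormal 73.8 tilt [ 0.  0. -1.]
[(np.float64(249.5), 168), (np.float64(249.0), 167), (np.float64(250.0), 160)]
```

View pics/w19.png

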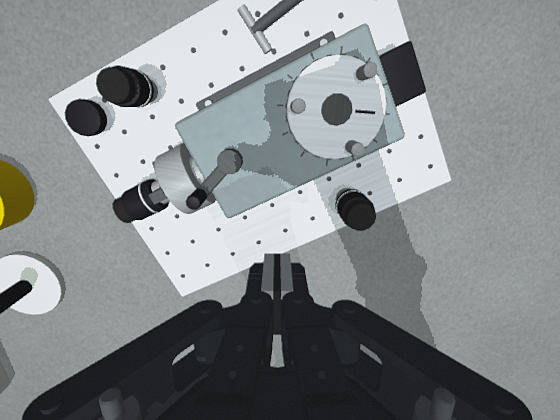

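View pics/side19c.png

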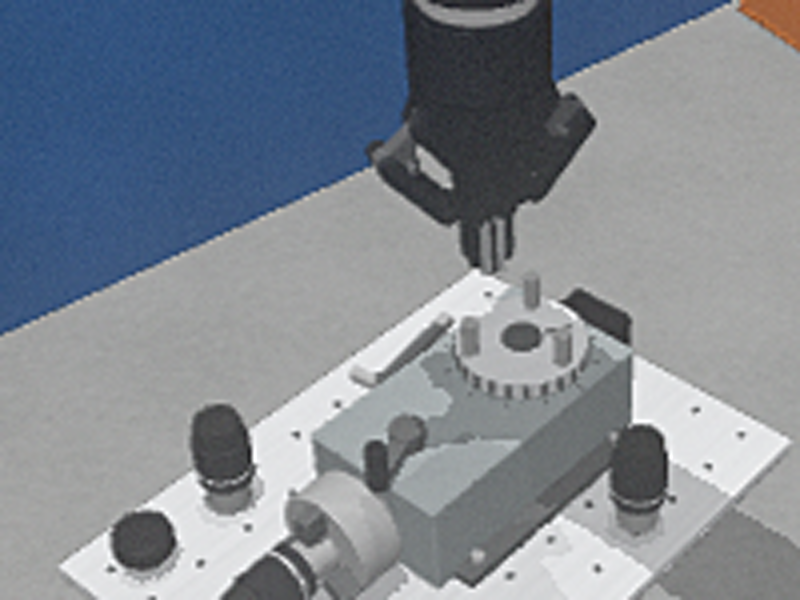

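```bash
python3 -c "
from h import *
c=dict(T=np.load('T19.npy'),mtx=np.load('K.npy'))
a,b=ray(c,(160,230),.099),ray(c,(201,195),.124);d=b-a;print(a,b,np.rad2deg(np.arctan2(d[1],d[0])))
order.hand_in()"
```

```text
[0.58732515 0.12981639 0.099     ] [0.5636711  0.16759161 0.124     ] 122.05393712509509
the job is handed in; nothing more can be done
```

I turned the dial four clicks clockwise and then pushed the clamp lever to its stop. The job was handed in at about 18 s with the arm clear.

- **Dial:** I pushed on peg_a with the shut fingertips and checked after each click. The dark line went from 10.3° to 249.5° with the arm clear, about 120° of turn. It read the same after the clamp was moved.
- **Clamp:** I pushed its peg clockwise until it stopped moving. The force at the stop rose to about 13 N sideways, with roughly another 10 N upwards. The lever's direction went from about 182° to 119–122°, which fits the 1.2 rad stop given the reading error of 2–3°.
- **Other checks:** the last wrist and side pictures show the eyepieces on the plate, the chuck key and the stage knob where they were. I saved a final top picture but did not look at it, so the pieces on the table (eyepiece_c, brush, tape, stand) were not checked after the moves. The arm did not work near them.
- **Disagreements:**
  - My first geometry fit was wrong because the arm was still settling; I redid it from a settled picture.
  - The dial read 248.5° just after the fourth click and 249.5° on later looks.

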